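# Set the tubing cut-length stop to the flagged notch

## Robot

A 6-joint arm with a two-finger parallel gripper is mounted at the origin on the work surface; the furniture and walls round the work are solid. World frame = base frame: x ahead of the robot, y to its left, z up, the work surface at z = 0. Lengths are in m, angles in rad, forces in N, time in s.
With the tool pointing down it reaches from about 0.4 to 0.825 m from the base axis. Payload 7 kg.
Tool frame: the origin (TCP) lies at the very end of the fingers, on their centre line; the grasp point (between the pads) lies 19 mm behind it; z points along the fingers, y is the direction in which the jaws open and shut (so a half turn about z gives the same grasp; the last joint's range is limited). The gripper opens to 88 mm and grips with 3 to 60 N. Pads are 19 mm wide; open, the fingers measure 130 mm over their backs; the gripper's body (78 mm by 193 mm) begins 47 mm behind the grasp point.
Start: joints at [-0.853, 0.359, 0.012, 0, -1.224, -0.288], TCP at [0.281, -0.614, 0.203] pointing down, gripper open.
Joint ranges: [-3.07, 3.07], [-1.43, 2.12], [-1.02, 1.25], [-3.03, 1.67], [-3.05, -0], [-3.03, 3.03]. Speed limits (rad/s): [2.39, 2.39, 3.01, 3.14, 3.14, 3.14].

## Interface

Orientations are given as [roll, pitch, yaw] about the fixed x, y, z axes, in that order (R = Rz(yaw) Ry(pitch) Rx(roll)).
In Python, from station import arm gives the robot as it stands.
- The arm moves only by the shell command python3 -m inch 'ROWS' [FORCE]. ROWS is text: rows parted by semicolons, each of 7 numbers parted by spaces: the closure, from 0 (fully open) to 1 (shut), then the shift along the tool's x, y, z each as a share of 300 mm, from -1 to 1, then the turn, a rotation vector about the tool's x, y, z each as a share of 60 degrees, from -1 to 1. In form: grip tx ty tz rx ry rz; .... A call has 1 to 12 rows; each row is the pose to reach, as a shift and turn from the pose commanded when the call began, along the tool's axes at that moment; what a row does not reach only later rows make up. A row lasts 1/10 s, in which the tool goes at most 50 mm and 8.59 degrees, less where a joint would pass 70% of its speed; a pose out of reach is approached as far as the arm can. A call with a number of a shift or a turn outside -1 to 1 is refused whole. A call with a gripper value outside its range is refused whole. The fingers move at their own pace and stop on an object; FORCE is the grip in N (left out, the last holds). Time passes only in rows, so rows that repeat a pose let the fingers close. It gives the time, the measured TCP pose, the force and the opening at its end, in the units of the state.
- arm.get_state(): the state, without advancing time (a new reading comes with each control period).
- arm.grab_frame(name): name is "scene" or "top" or "wrist"; returns a dict with "img" (384x512x3 uint8, red, green, blue), "range_z" (384x512 float32, m along the optical axis (not along the pixel's ray), 0 where there is no reading), "fx", "fy", "cx", "cy" (pixels), "extrinsics" (4x4, takes a point from world to camera coordinates); the wrist camera has in their place "tool_from_camera" (4x4, takes a point from camera to tool coordinates, whose origin is the TCP and whose axes are the flange's). Camera axes: x right, y up, looking along -z (the intrinsics and any distortion apply to the point x, -y, -z); pixel columns grow to the right and rows downward; lengths in m; the calibration is good to about 2 mm. A picture is of the moment at which its call begins: read the wrist's pose just before it.
- arm.job_done(): hands the job in, once; it reports no verdict.
The state is a dict: "t": time; "q": joint angles; "qd": joint speeds; "joint_efforts": joint torques, N m; "eef_pos": TCP position; "ee_rot": TCP orientation; "force": force on the tool from outside, world axes, zero at the start; "moment": the same for the moment, N m; "width": finger opening in m.
Only numpy, scipy, OpenCV 4.12 (cv2) and the standard library are available. Lean on these libraries where they do the work, as an engineer would, in place of code of your own. Each camera call takes 0.05 s, during which the arm holds its last target.

## Task

Set the cut length on the tubing gauge: with the shut fingertips, push the black sliding stop along its rail until its spring plunger drops into the notch beside the green flag, then press the orange lock lever on the stop all the way down. Only push and press: do not grip anything or pull the plunger knob up, and leave the bottles, the tube cutter and the column where they are. Finish with the hand clear.

Things in the scene. Friction and masses are not known exactly. Their poses are not given: they have to be found in the camera images.
- gauge: Fixed grey base plate of the gauge, 125 x 400 x 10 mm. Origin on the worktop under the rail's centre line, halfway along; y runs along the rail to the cut block (y 162 to 195 mm, 60 mm high), x across to the flags; plate spans x -50 to +75 mm. Rail rods and steel strip rise no higher than 29 mm. V notches in the strip at gauge y -35, +30 and +95 mm, one flag beside each
- stop (a joint): Travel of the black sliding stop along gauge +y, m: 0 at the open end to 0.235; its centre is at gauge y = travel - 0.120. Starts short of the first notch. Slides with 1 to 2 N; leaving a notch takes about 6 to 7 N; within about 5 mm of a notch the plunger pulls it in, felt as a drop of the push force
- stop_push (a point): Centre of the stop's flat rear face (gauge -y side), to be pushed toward +y; 48 mm above the worktop. The black block is 80 mm across the rail, 50 mm along it, and spans heights 30 to 66 mm; fingertips 36 to 42 mm above the worktop clear the rods and push this face
- stop_index (a point): Tip of the white index pointer on the stop's flag side, level with the stop's centre along the rail, 40 mm above the worktop
- plunger (a joint): Height of the stop's spring plunger, m: about 0 to -0.001 riding on the strip, about -0.0045 dropped into a notch. The round grey knob on top of the stop (20 mm across, top 87 mm above the worktop) belongs to it and could be pulled up to +0.014, which is not wanted
- lock_lever (a joint): Orange lock lever on the stop's -x side (gauge frame), rad: 0 raised (43 degrees up), 0.75 pressed flat, at its limit. Hinge along the rail, 40 mm to the -x side of the stop's centre, 63 mm above the worktop; lever 52 mm long, 24 mm wide, 6 mm thick, pointing to -x; stays where it is left. Takes about 2 to 4 N
- lock_pad (a point): On the lever's upper face, 34 mm from its hinge: where to press down. While the lever is raised the pad lies 63 mm to the gauge's -x side of the stop's centre line, about 88 mm above the worktop; pressed flat it is 74 mm to that side, 66 mm above the worktop
- flag_green: Green index flag 14 x 16 x 42 mm, fixed on the gauge plate beside one of the three notches; origin at its underside, 10 mm above the worktop, 64 mm to the +x side of the rail's centre line, at the notch's y
- flag_white_a: White flag of the same shape beside another notch
- flag_white_b: White flag of the same shape beside another notch
- tube_cutter: Small blue tube cutter 24 x 68 x 18 mm lying loose in front of the gauge; origin at its underside; leave alone
- column: Steel chromatography column 16 x 194 x 18 mm lying loose in front of the gauge; origin at its underside; leave alone
- bottle_amber: Amber bottle with blue cap, 56 mm diameter, 105 mm high, loose to the left of the gauge; origin at its underside; leave alone
- bottle_clear: Clear bottle with blue cap, 56 mm diameter, 108 mm high, loose to the left of the gauge; origin at its underside; leave alone

How it is judged:
By the outcome, as a careful person would: the job done as asked, in the order asked, and still so for the second after the job is handed in, with the robot touching nothing.
It also fails if it takes over 53 s, if anything falls off the work surface, if the arm or the gripper's body presses on something with over 40 N, if the wrist force passes 120 N, or if a joint passes its speed limit or range.

## Working session

There is one attempt and no reset: what is moved stays moved. The work goes in short steps, Python scripts to look and compute and a shell command to move; the robot and the scene stay as the last step left them, time stands still between calls to the robot, and variables do not carry over. Pictures are saved under pics/ and viewed, and the job is handed in when it is done.

```bash
ls; mkdir -p pics; cat > h.py <<'E'
from station import arm
import numpy as np, cv2
def grab(n):
    f=arm.grab_frame(n); np.savez('%s.npz'%n,**f); return f
def world(f,u,v,z=None):
    # depth-based
    E=np.array(f['extrinsics']); C=np.linalg.inv(E)
    d=np.array([(u-f['cx'])/f['fx'],-(v-f['cy'])/f['fy'],-1.])
    if z is None:
        r=f['range_z'][int(v),int(u)]; p=d*r
        return C[:3,:3]@p+C[:3,3]
    dw=C[:3,:3]@d; o=C[:3,3]; s=(z-o[2])/dw[2]; return o+s*dw
E
python3 - <<'E'
from h import *
s=arm.get_state(); print({k:np.round(v,3) for k,v in s.items()})
for n in('scene','top'):
    f=grab(n); print(n,f['fx'],f['fy'],f['cx'],f['cy'],[k for k in f]); print(np.round(f['extrinsics'],3))
    cv2.imwrite(f'pics/{n}0.png',cv2.resize(f['img'][:,:,::-1],(800,600)))
E
```

```text
pics
{'t': np.float64(0.0), 'q': array([-0.853,  0.359,  0.011, -0.   , -1.224, -0.288]), 'qd': array([ 0.001,  0.   , -0.001, -0.001, -0.002, -0.001]), 'joint_efforts': array([-0.0000e+00, -5.8271e+01,  2.9307e+01,  6.9980e+00,  7.0000e-03,
       -0.0000e+00]), 'eef_pos': array([ 0.281, -0.613,  0.202]), 'ee_rot': array([ 3.14 , -0.   , -2.712]), 'force': array([0.037, 0.368, 0.924]), 'moment': array([-0.037, -0.007, -0.011]), 'width': np.float64(0.088)}
scene 412.0973505651091 412.0973505651091 251.94201277269391 195.11770909445417 ['img', 'range_z', 'fx', 'fy', 'cx', 'cy', 'extrinsics']
[[-0.998 -0.06  -0.009  0.471]
 [ 0.047 -0.868  0.495  0.246]
 [-0.037  0.494  0.869 -1.097]
 [ 0.     0.     0.     1.   ]]
top 407.036147154948 407.036147154948 266.8566150267571 189.44686754418285 ['img', 'range_z', 'fx', 'fy', 'cx', 'cy', 'extrinsics']
[[ 0.029 -0.999  0.014  0.362]
 [ 0.997  0.029  0.065 -0.446]
 [-0.066  0.012  0.998 -1.043]
 [ 0.     0.     0.     1.   ]]
```

View pics/scene0.png

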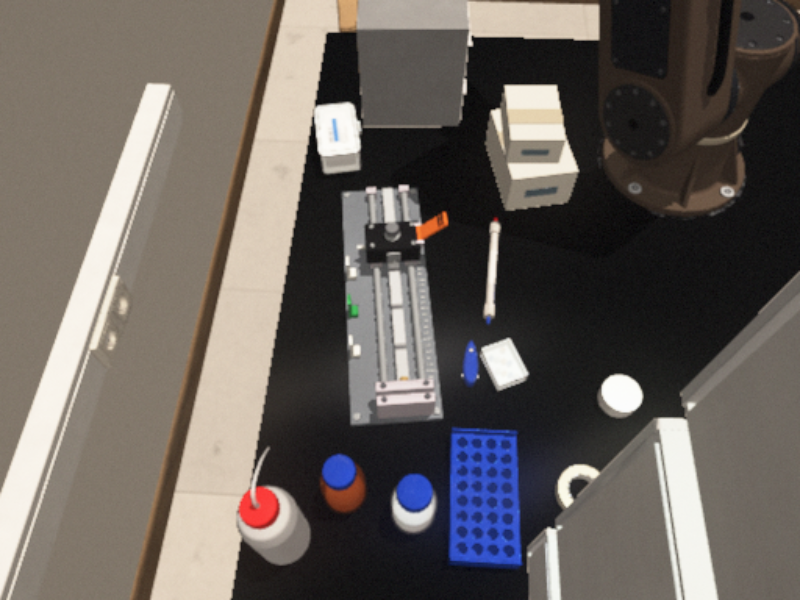

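View pics/top0.png

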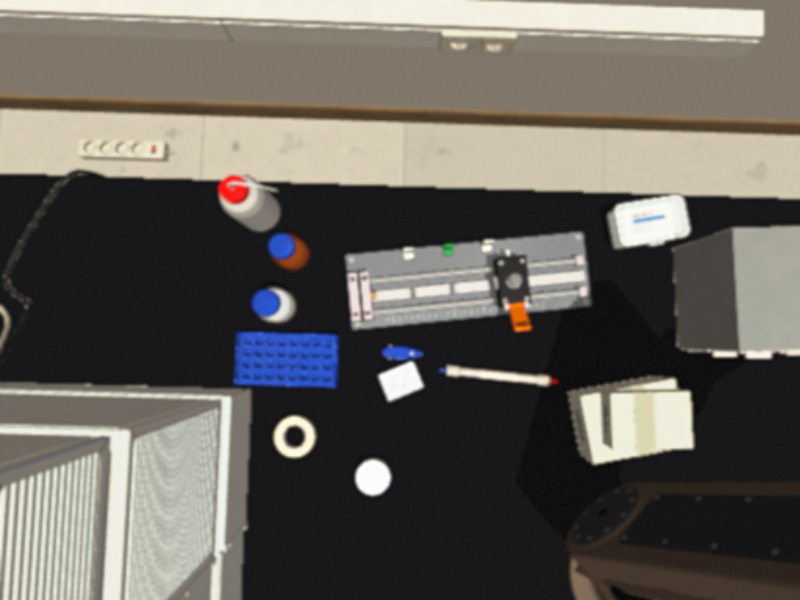

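```bash
python3 - <<'E'
from h import *
a=np.load('top.npz')['img'][140:220,210:390,::-1]; b=np.load('scene.npz')['img'][110:280,205:305,::-1]
cv2.imwrite('pics/topc.png',cv2.resize(a,None,fx=4.4,fy=4.4,interpolation=cv2.INTER_CUBIC))
cv2.imwrite('pics/scenec.png',cv2.resize(b,None,fx=3.5,fy=3.5,interpolation=cv2.INTER_CUBIC))
E
```

```text
(no output)
```

View pics/topc.png

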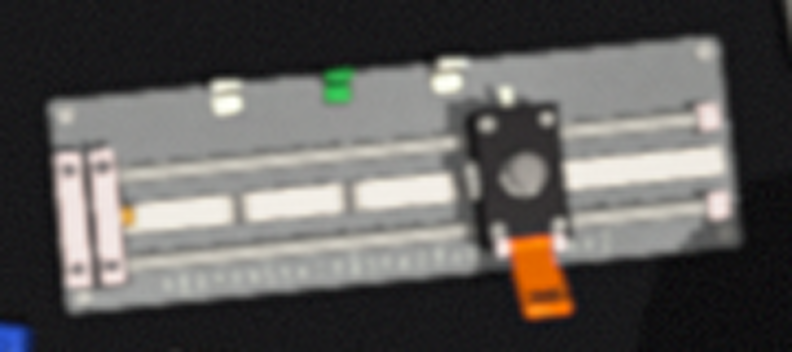

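View pics/scenec.png

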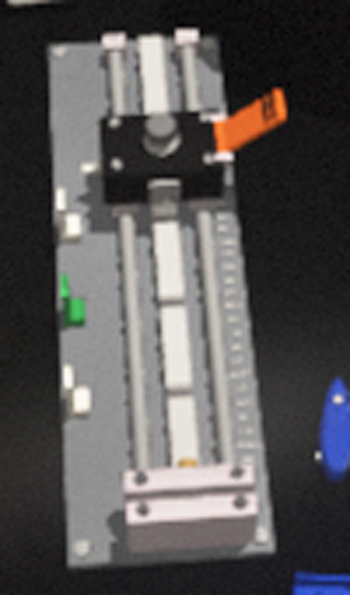

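```bash
cat >> h.py <<'E'
def ld(n): return dict(np.load('%s.npz'%n))
def fit(P,W):
    P=np.array(P)[:,:2];W=np.array(W)[:,:2];pc=P.mean(0);wc=W.mean(0)
    H=(P-pc).T@(W-wc);a=np.arctan2(H[0,1]-H[1,0],H[0,0]+H[1,1])
    R=np.array([[np.cos(a),-np.sin(a)],[np.sin(a),np.cos(a)]]);o=wc-R@pc
    return a,o,((R@P.T).T+o-W)
E
python3 - <<'E'
from h import *
t=ld('top');s=ld('scene')
# gauge pts: far = +x ; left = +y
P=[(.075,.2),(.075,-.2),(-.05,-.2),(-.05,.2)]
for f,sc,off,px in((t,4.4,(210,140),[(48,100),(718,38),(742,243),(70,312)]),(s,3.5,(205,110),[(70,566),(48,43),(217,38),(275,552)])):
    W=[];
    for u,v in px:
        W.append(world(f,off[0]+(u+.5)/sc-.5,off[1]+(v+.5)/sc-.5,.01))
    a,o,r=fit(P,W);print('yaw',a,'o',o.round(4));print(r.round(4))
def w(f,sc,off,u,v,z=None): return world(f,off[0]+(u+.5)/sc-.5,off[1]+(v+.5)/sc-.5,z)
print('depth plate',w(t,4.4,(210,140),280,115),w(s,3.5,(205,110),90,260))
print('block top',w(t,4.4,(210,140),490,210),'knob',w(t,4.4,(210,140),522,176), 'lever',w(t,4.4,(210,140),540,280),w(t,4.4,(210,140),550,300))
print('block top scene',w(s,3.5,(205,110),130,140),'knob',w(s,3.5,(205,110),160,130),'lever',w(s,3.5,(205,110),250,122))
for z in(.087,): print('knob z',w(t,4.4,(210,140),522,176,z),w(s,3.5,(205,110),162,127,z))
print('index',w(t,4.4,(210,140),508,93,.04),w(s,3.5,(205,110),88,168,.04))
print('blk corners .066',[w(t,4.4,(210,140),*p,.066).round(4) for p in((466,112),(560,103),(572,240),(478,250))])
E
```

```text
yaw 0.12789119849073596 o [0.4529 0.2892]
[[-0.0006 -0.0007]
 [ 0.0011  0.0001]
 [-0.0009 -0.0001]
 [ 0.0004  0.0007]]
yaw 0.12947364324628283 o [0.4518 0.293 ]
[[ 0.0014  0.001 ]
 [-0.0001  0.0017]
 [-0.0005 -0.0033]
 [-0.0008  0.0005]]
depth plate [0.49789507 0.36022933 0.00801236] [0.50555459 0.28531021 0.00793955]
block top [0.44053967 0.24288187 0.06793775] knob [0.45835155 0.22842693 0.08705545] lever [0.40154644 0.21731315 0.08607352] [0.39052633 0.213248   0.09507007]
block top scene [0.48106072 0.22699473 0.06585551] knob [0.46085483 0.23123949 0.08405623] lever [0.40328766 0.22139622 0.08350969]
knob z [0.4583568  0.22841789 0.087     ] [0.45955012 0.23096466 0.087     ]
index [0.51067286 0.22975793 0.04      ] [0.50966011 0.23280784 0.04      ]
blk corners .066 [array([0.4955, 0.2572, 0.066 ]), array([0.5022, 0.2043, 0.066 ]), array([0.4252, 0.1963, 0.066 ]), array([0.4181, 0.2489, 0.066 ])]
```

```bash
python3 - <<'E'
from h import *
for n in('top','scene'):
    f=ld(n);vv,uu=np.mgrid[0:384,0:512];r=f['range_z'];C=np.linalg.inv(f['extrinsics'])
    p=np.stack([(uu-f['cx'])/f['fx']*r,-(vv-f['cy'])/f['fy']*r,-r],-1)@C[:3,:3].T+C[:3,3];p=p[r>0]
    print(n,C[:3,3])
    xs=np.arange(0,.75,.05);ys=np.arange(-.8,.7,.05)
    print('     '+' '.join('%4d'%(x*100) for x in xs))
    for y in ys:
        row=[]
        for x in xs:
            m=(abs(p[:,0]-x)<.025)&(abs(p[:,1]-y)<.025);row.append('%4d'%(1000*p[m,2].max()) if m.any() else '   .')
        print('%4d '%round(y*100)+' '.join(row))
E
```

```text
top [0.36576108 0.38789948 1.06522673]
        0    5   10   15   20   25   30   35   40   45   50   55   60   65   70
 -80    .    .    .    .    .    .    .    .    .    .    .    .    .    .    .
 -75    .    .    .    .    .    .    .    .    .    .    .    .    .    .    .
 -70    .    .    .    .    .    .    .    .    .    .    .    .    .    .    .
 -65    .    .    .    .    .    .    .    .    .    .    .    .    .    .    .
 -60    .    .    .    .    .    .    .    .    .    .    .    .    .    .    .
 -55    .    .    .    .    .    .    .    .    .    .    .    .    .    .    .
 -50    .    .    .    .    .    .    .    .    .    .    .    .    .    .    .
 -45    .    .    .    .    .    .    .    .    .    .    .    .    .    .    .
 -40    .    .    .    .    .    .    .    .    .    .    .    .    .    .    .
 -35    .    .    .    .    .    .    .    .    .    .    .    .    .    .    .
 -30    .    .    .    .    .    .    .    .    .    .    .    .    .    .    .
 -25    .    .    .    4    6    6    7   41    .    .    .    6    7    .    .
 -20    .    .    .  
[... 3239 characters left out ...]
    3    3    4   17    3  100   87   68   53    4   -2    .
  30    4    3    5    3    4    4   20    3   27   30   50   48    4    .    .
  35    3    4    4    4    4    4   25   18   29   29   54    4    4   -2    .
  40    2    4   25   28    4   25   26   21   29   29   56    4    4    .    .
  45    .    3   30   30    5   20   25   18   64   65   13    4    4    .    .
  50    .    .    4    5    4    4   39   38   64   65   15    6    4    .    .
  55    .    .    .    3   23   21   31   30    4    4  108    5    5    .    .
  60    .    .    .    .   20   22   31   31  112  111  109  204  137    .    .
  65    .    .    .    .    .  629  630   39  110   70    5  207  175    .    .
```

```bash
cat >> h.py <<'E'
from scipy.spatial.transform import Rotation as Ro
def plan(target,yaw,roll=np.pi,pitch=0):
    s=arm.get_state(); R=Ro.from_euler('xyz',s['ee_rot']);T=Ro.from_euler('xyz',[roll,pitch,yaw])
    d=R.inv().apply(np.array(target)-s['eef_pos'])/.3; rv=(R.inv()*T).as_rotvec()/np.deg2rad(60)
    print('t',round(float(s['t']),2),'shift',d.round(3),'turn',rv.round(3))
A=0.1287;O=np.array([.4525,.291])
def g2w(x,y,z): return np.array([O[0]+np.cos(A)*x-np.sin(A)*y,O[1]+np.sin(A)*x+np.cos(A)*y,z])
def w2g(p): d=np.array(p)[:2]-O; return np.array([np.cos(A)*d[0]+np.sin(A)*d[1],-np.sin(A)*d[0]+np.cos(A)*d[1],p[2]])
E
python3 - <<'E'
from h import *
f=grab('wrist');cv2.imwrite('pics/wrist0.png',f['img'][:,:,::-1]);print(f['tool_from_camera'].round(3))
# desired yaw: tool y at angle A+pi/2 -> (sin yaw,-cos yaw)=(-sinA,cosA): yaw=A-pi ;
plan([.281,-.613,.32],-2.712)
plan([.45,-.15,.32],A-np.pi)
plan(g2w(.006,-.135,.2),A-np.pi)
print(g2w(.006,-.135,.2))
E
```

```text
[[-0.     0.956  0.295  0.081]
 [ 1.     0.    -0.001 -0.   ]
 [-0.001  0.295 -0.956 -0.181]
 [ 0.     0.     0.     1.   ]]
t 0.15 shift [-0.     0.001 -0.394] turn [ 0.001 -0.     0.   ]
t 0.15 shift [-1.155  1.17  -0.393] turn [ 0.001 -0.     0.287]
t 0.15 shift [-1.661  2.066  0.009] turn [ 0.001 -0.     0.287]
[0.47577695 0.15788658 0.2       ]
```

View pics/wrist0.png

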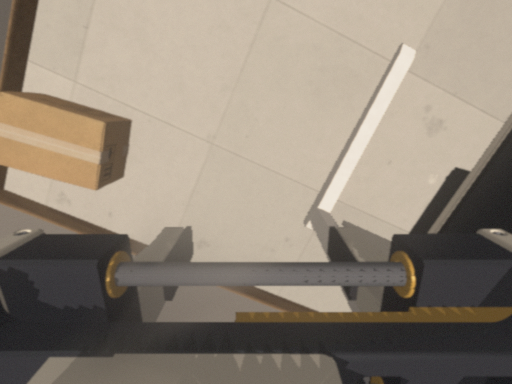

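```bash
python3 -m inch '1 0 0 -0.17 0 0 0; 1 0 0 -0.34 0 0 0; 1 0 0 -0.4 0 0 0; 1 -0.1 0.1 -0.4 0 0 0.1; 1 -0.2 0.2 -0.4 0 0 0.2; 1 -0.3 0.3 -0.4 0 0 0.29; 1 -0.4 0.4 -0.4 0 0 0.29; 1 -0.5 0.5 -0.4 0 0 0.29; 1 -0.6 0.6 -0.4 0 0 0.29; 1 -0.7 0.7 -0.4 0 0 0.29; 1 -0.8 0.8 -0.4 0 0 0.29; 1 -0.9 0.9 -0.4 0 0 0.29' 30
python3 - <<'E'
from h import *
print(arm.get_state()['eef_pos'],arm.get_state()['ee_rot'])
plan([.5,-.05,.32],A-np.pi)
plan(g2w(.006,-.135,.25),A-np.pi)
E
```

```text
t: 1.35
eef_pos: [0.4142, -0.254, 0.3226]
ee_rot: [3.141, 0.0, -3.016]
force: [0.9, 0.2, 0.1]
width: 0.0013
[ 0.41423936 -0.25395056  0.32255818] [ 3.14149222e+00  2.19473200e-04 -3.01560663e+00]
t 1.35 shift [-0.369  0.639  0.009] turn [ 0.     0.    -0.003]
t 1.35 shift [-0.376  1.336  0.242] turn [ 0.     0.    -0.003]
```

```bash
python3 -m inch '1 -0.06 0.14 0 0 0 0; 1 -0.12 0.28 0 0 0 0; 1 -0.18 0.42 0 0 0 0; 1 -0.24 0.56 0 0 0 0; 1 -0.3 0.7 0 0 0 0; 1 -0.34 0.84 0 0 0 0; 1 -0.34 0.97 0 0 0 0; 1 -0.34 0.97 0 0 0 0; 1 -0.34 0.97 0 0 0 0'
python3 - <<'E'
from h import *
s=arm.get_state();print(s['eef_pos'],s['qd'].round(3))
plan(g2w(.006,-.135,.25),A-np.pi)
f=grab('wrist');cv2.imwrite('pics/wrist1.png',f['img'][:,:,::-1]);np.save('wp.npy',np.r_[s['eef_pos'],s['ee_rot']])
E
```

```text
t: 2.25
eef_pos: [0.4785, 0.0467, 0.3224]
ee_rot: [-3.141, -0.0, -3.013]
force: [0.0, -0.4, -0.4]
width: 0.0006
[0.47851553 0.04668753 0.32237419] [-0.038 -0.005  0.001  0.002  0.     0.006]
t 2.25 shift [-0.039  0.369  0.241] turn [-0. -0. -0.]
```

View pics/wrist1.png

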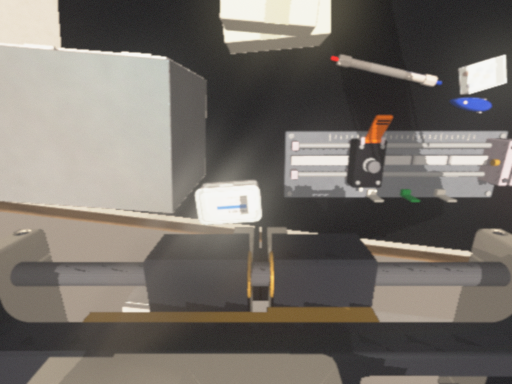

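```bash
cat >> h.py <<'E'
def wworld(f,pose,u,v,z):
    Tc=f['tool_from_camera'];R=Ro.from_euler('xyz',pose[3:]).as_matrix()
    d=np.array([(u-f['cx'])/f['fx'],-(v-f['cy'])/f['fy'],-1.])
    dw=R@Tc[:3,:3]@d;o=R@Tc[:3,3]+pose[:3];return o+(z-o[2])/dw[2]*dw
E
python3 - <<'E'
from h import *
f=ld('wrist');p=np.load('wp.npy');
print('knob',w2g(wworld(f,p,372,166,.087)).round(4))
for uv in((285,131),(285,197)): print('corner',w2g(wworld(f,p,*uv,.01)).round(4))
for uv in((372,191),(407,190),(442,191)): print('flag top',w2g(wworld(f,p,*uv,.052)).round(4))
print('blkrear',w2g(wworld(f,p,350,165,.066)).round(4))
print(f['fx'])
E
python3 -m inch '1 -0.04 0.12 0.1 0 0 0; 1 -0.04 0.24 0.2 0 0 0; 1 -0.04 0.37 0.3 0 0 0; 1 -0.04 0.37 0.44 0 0 0; 1 -0.04 0.37 0.58 0 0 0; 1 -0.04 0.37 0.7 0 0 0; 1 -0.04 0.37 0.7 0 0 0'
```

```text
knob [-0.0029 -0.0703  0.087 ]
corner [-0.0511 -0.2012  0.01  ]
corner [ 0.0729 -0.1978  0.01  ]
flag top [ 0.0484 -0.0501  0.052 ]
flag top [0.0466 0.0108 0.052 ]
flag top [0.0485 0.0724 0.052 ]
blkrear [-0.0004 -0.0978  0.066 ]
269.2297586191962
t: 3.0
eef_pos: [0.474, 0.1543, 0.1083]
ee_rot: [-3.138, -0.008, -3.018]
force: [-0.5, -1.2, 1.3]
width: 0.0004
```

```bash
python3 -m inch '1 0 0 0.08 0 0 0; 1 0 0 0.16 0 0 0; 1 0 0 0.2 0 0 0;1 0 0 0.2 0 0 0'
python3 - <<'E'
from h import *
s=arm.get_state();print(w2g(s['eef_pos']),s['qd'].round(3),s['force'])
plan(g2w(.006,-.125,.040),A-np.pi)
f=grab('wrist');cv2.imwrite('pics/wrist2.png',f['img'][:,:,::-1])
f=grab('top');cv2.imwrite('pics/top2.png',cv2.resize(f['img'][130:230,200:400,::-1],None,fx=4,fy=4,interpolation=cv2.INTER_CUBIC))
f=grab('scene');cv2.imwrite('pics/scene2.png',cv2.resize(f['img'][80:290,180:330,::-1],None,fx=2.8,fy=2.8,interpolation=cv2.INTER_CUBIC))
E
```

```text
t: 3.4
eef_pos: [0.4768, 0.1567, 0.0525]
ee_rot: [-3.141, -0.001, -3.016]
force: [0.2, 0.1, 0.1]
width: 0.0002
[ 0.00688158 -0.13631148  0.05254409] [ 0.007 -0.026  0.027  0.009 -0.027 -0.001] [0.19722163 0.09489851 0.07674354]
t 3.4 shift [0.003 0.038 0.042] turn [-0.001 -0.001 -0.003]
```

View pics/scene2.png

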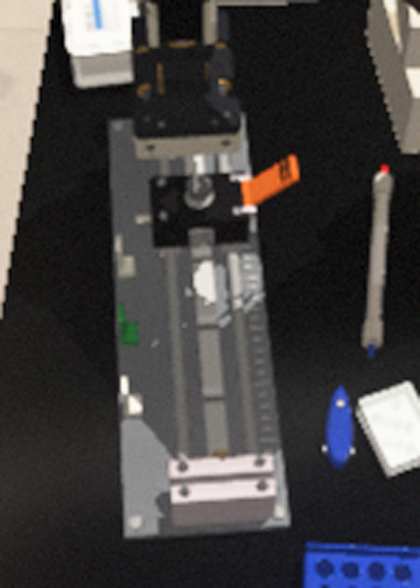

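View pics/wrist2.png

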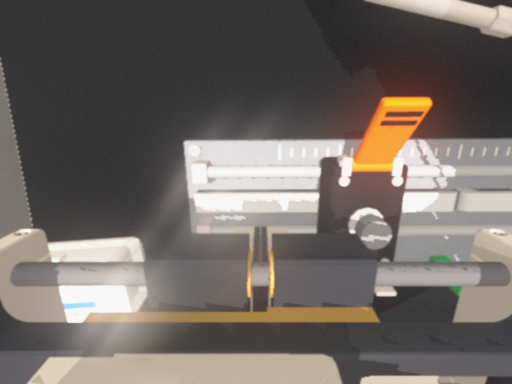

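```bash
python3 -m inch '1 0 0.01 0.02 0 0 0; 1 0 0.02 0.04 0 0 0; 1 0 0.035 0.042 0 0 0; 1 0 0.045 0.042 0 0 0; 1 0 0.055 0.042 0 0 0; 1 0 0.065 0.042 0 0 0;1 0 0.07 0.042 0 0 0'
python3 - <<'E'
from h import *
s=arm.get_state();print(w2g(s['eef_pos']),s['force'])
E
```

```text
t: 4.25
eef_pos: [0.4741, 0.1788, 0.0401]
ee_rot: [3.141, 0.0, -3.015]
force: [0.0, -0.7, 0.3]
width: 0.0006
[ 0.00703178 -0.11407355  0.0400703 ] [ 0.00383253 -0.65715473  0.25923954]
```

```bash
python3 -m inch '1 0 0.01 0 0 0 0; 1 0 0.02 0 0 0 0; 1 0 0.03 0 0 0 0; 1 0 0.04 0 0 0 0; 1 0 0.05 0 0 0 0; 1 0 0.055 0 0 0 0'
python3 - <<'E'
from h import *
s=arm.get_state();print(w2g(s['eef_pos']),s['force'])
f=grab('top');cv2.imwrite('pics/top3.png',cv2.resize(f['img'][130:230,200:400,::-1],None,fx=4,fy=4,interpolation=cv2.INTER_CUBIC))
E
```

```text
t: 4.85
eef_pos: [0.4719, 0.1947, 0.0399]
ee_rot: [-3.141, -0.0, -3.015]
force: [1.1, -2.7, 1.1]
width: 0.0007
[ 0.00690947 -0.09797577  0.03992174] [ 1.12953127 -2.66066886  1.1292418 ]
```

View pics/top3.png

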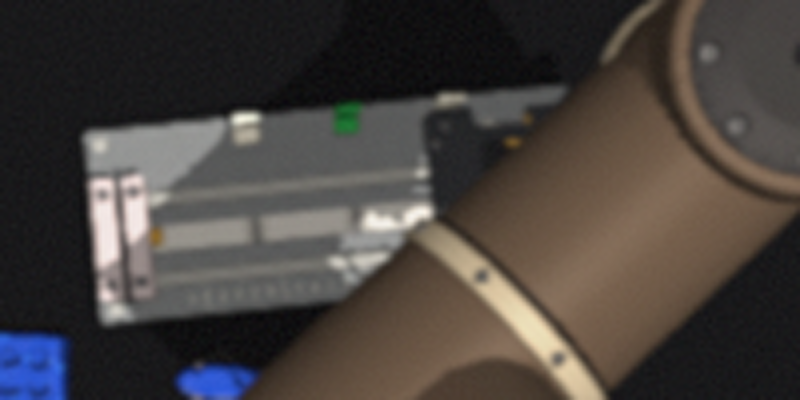

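```bash
python3 -m inch '1 0 0.01 0 0 0 0; 1 0 0.02 0 0 0 0; 1 0 0.03 0 0 0 0; 1 0 0.04 0 0 0 0'; python3 -m inch '1 0 0.01 0 0 0 0; 1 0 0.02 0 0 0 0'; python3 -m inch '1 0 0.01 0 0 0 0; 1 0 0.02 0 0 0 0'; python3 -m inch '1 0 0.01 0 0 0 0; 1 0 0.02 0 0 0 0'
python3 - <<'E'
from h import *
s=arm.get_state();print(w2g(s['eef_pos']),s['force'])
f=grab('scene');cv2.imwrite('pics/scene3.png',cv2.resize(f['img'][80:290,180:330,::-1],None,fx=2.8,fy=2.8,interpolation=cv2.INTER_CUBIC))
E
```

```text
t: 5.3
eef_pos: [0.4704, 0.2067, 0.0399]
ee_rot: [-3.141, -0.0, -3.015]
force: [1.2, -3.2, 1.4]
width: 0.0005
t: 5.5
eef_pos: [0.4697, 0.2132, 0.04]
ee_rot: [3.141, 0.0, -3.015]
force: [0.5, 0.5, 0.2]
width: 0.0007
t: 5.7
eef_pos: [0.4689, 0.2187, 0.04]
ee_rot: [-3.141, -0.0, -3.015]
force: [3.8, -8.0, 2.7]
width: 0.0005
t: 5.9
eef_pos: [0.4683, 0.2239, 0.04]
ee_rot: [-3.14, -0.0, -3.015]
force: [2.5, -3.5, 1.4]
width: 0.0007
[ 0.00701301 -0.06860754  0.04000204] [ 2.52411327 -3.45515293  1.41186293]
```

View pics/scene3.png

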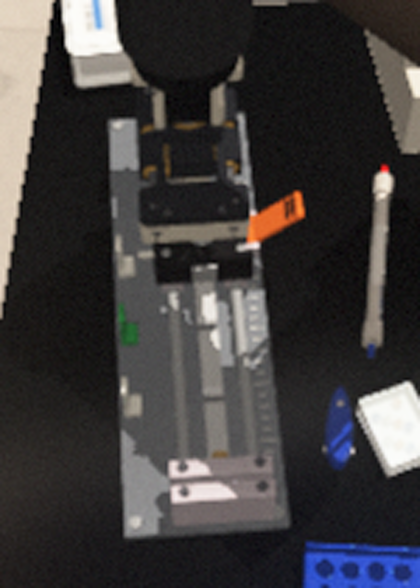

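```bash
python3 -m inch '1 0 0.015 0 0 0 0; 1 0 0.03 0 0 0 0; 1 0 0.045 0 0 0 0; 1 0 0.06 0 0 0 0; 1 0 0.075 0 0 0 0; 1 0 0.09 0 0 0 0; 1 0 0.105 0 0 0 0; 1 0 0.115 0 0 0 0; 1 0 0.125 0 0 0 0; 1 0 0.13 0 0 0 0'
python3 - <<'E'
from h import *
s=arm.get_state();print(w2g(s['eef_pos']),s['force'])
f=grab('scene');cv2.imwrite('pics/scene4.png',cv2.resize(f['img'][80:290,180:330,::-1],None,fx=2.8,fy=2.8,interpolation=cv2.INTER_CUBIC))
E
```

```text
t: 6.95
eef_pos: [0.4632, 0.2635, 0.0399]
ee_rot: [3.141, 0.0, -3.015]
force: [-0.5, -2.4, 1.6]
width: 0.0002
[ 0.00712329 -0.02861354  0.03994989] [-0.45986246 -2.44253461  1.55389937]
```

View pics/scene4.png

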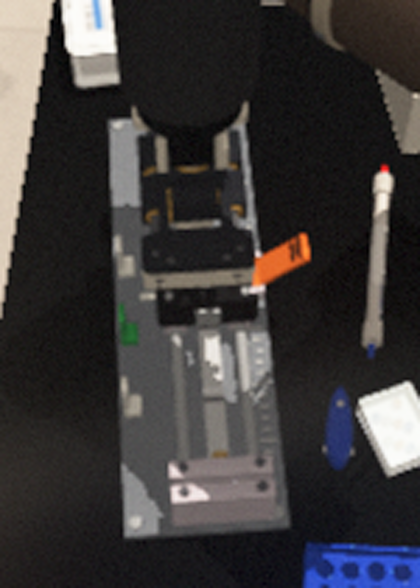

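```bash
python3 -m inch '1 0 0.006 0 0 0 0; 1 0 0.012 0 0 0 0; 1 0 0.018 0 0 0 0; 1 0 0.024 0 0 0 0; 1 0 0.03 0 0 0 0'; python3 -m inch '1 0 0.005 0 0 0 0; 1 0 0.005 0 0 0 0'
python3 - <<'E'
from h import *
s=arm.get_state();print(w2g(s['eef_pos']),s['force'])
E
```

```text
t: 7.5
eef_pos: [0.4621, 0.2721, 0.0399]
ee_rot: [-3.141, -0.0, -3.016]
force: [0.5, -2.8, 1.9]
width: 0.0003
t: 7.7
eef_pos: [0.462, 0.274, 0.04]
ee_rot: [3.141, 0.0, -3.015]
force: [-1.0, -0.4, 1.8]
width: 0.0004
[ 0.00722863 -0.01806003  0.03995637] [-1.01583157 -0.40675442  1.76368284]
```

```bash
python3 -m inch '1 0 0.005 0 0 0 0'; python3 -m inch '1 0 0.005 0 0 0 0'
python3 - <<'E'
from h import *
s=arm.get_state();print(w2g(s['eef_pos']),s['force'])
E
```

```text
t: 7.8
eef_pos: [0.4618, 0.2753, 0.04]
ee_rot: [3.141, 0.0, -3.015]
force: [0.0, -1.5, 2.5]
width: 0.0001
t: 7.9
eef_pos: [0.4616, 0.2769, 0.04]
ee_rot: [3.141, 0.0, -3.016]
force: [-0.3, -1.0, 0.3]
width: 0.0005
[ 0.00725158 -0.01514218  0.03997745] [-0.33586507 -0.9589665   0.26913963]
```

```bash
python3 -m inch '1 0 0 0 0 0 0'; python3 - <<'E'
from h import *
s=arm.get_state();print(w2g(s['eef_pos']),s['force'])
f=grab('scene');cv2.imwrite('pics/scene5.png',cv2.resize(f['img'][150:230,190:300,::-1],None,fx=7,fy=7,interpolation=cv2.INTER_CUBIC))
f=grab('wrist');cv2.imwrite('pics/wrist5.png',f['img'][:,:,::-1])
E
```

```text
t: 8.0
eef_pos: [0.4617, 0.277, 0.0399]
ee_rot: [3.141, 0.0, -3.015]
force: [-0.3, -0.4, 0.1]
width: 0.0006
[ 0.00733515 -0.01503663  0.0398916 ] [-0.25205991 -0.44569441  0.07887666]
```

View pics/scene5.png

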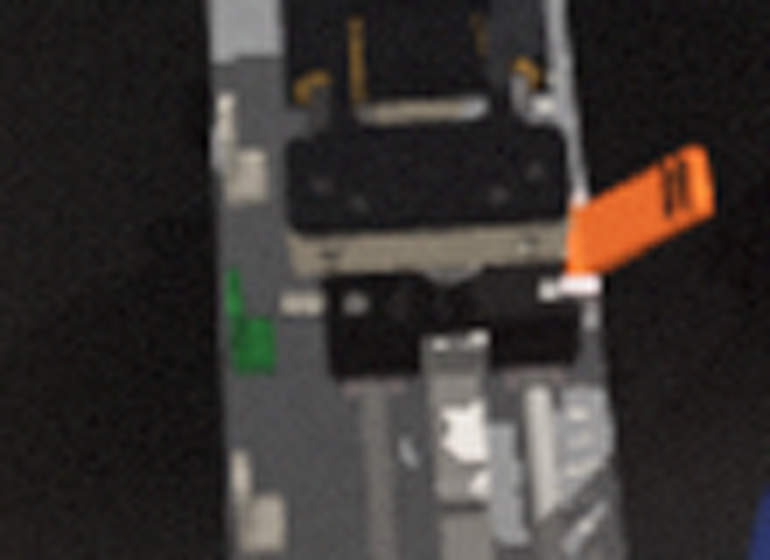

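View pics/wrist5.png

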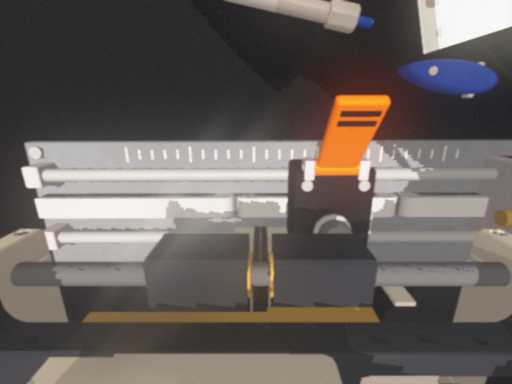

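```bash
python3 - <<'E'
from h import *
f=ld('scene')
c=lambda u,v,z: w2g(world(f,190+(u+.5)/7-.5,150+(v+.5)/7-.5,z)).round(4)
print('pointer mid',c(295,303,.04),'tip',c(284,303,.04))
print('green top edge-front/back',c(255,318,.052),c(255,370,.01), 'top tip',c(233,272,.052))
for uv in((247,200),(254,370),(266,548)): print('flag foot front',c(*uv,.01))
print('block front bottom edge',c(450,378,.03),'topfront',c(380,318,.066),'bolt',c(355,302,.066))
E
```

```text
pointer mid [0.049  0.0306 0.04  ] tip [0.0525 0.0304 0.04  ]
green top edge-front/back [0.0614 0.0421 0.052 ] [0.0639 0.0375 0.01  ] top tip [0.0677 0.0248 0.052 ]
flag foot front [ 0.0641 -0.0281  0.01  ]
flag foot front [0.0642 0.0374 0.01  ]
flag foot front [0.0628 0.1017 0.01  ]
block front bottom edge [0.0013 0.056  0.03  ] topfront [0.0225 0.053  0.066 ] bolt [0.0298 0.0467 0.066 ]
```

```bash
python3 -m inch '1 0 -0.04 0 0 0 0; 1 0 -0.08 0 0 0 0; 1 0 -0.1 -0.1 0 0 0; 1 0 -0.1 -0.25 0 0 0; 1 0 -0.1 -0.4 0 0 0; 1 0 -0.25 -0.5 0 0 0; 1 0 -0.4 -0.5 0 0 0; 1 0 -0.5 -0.5 0 0 0; 1 0 -0.5 -0.5 0 0 0'
python3 - <<'E'
from h import *
s=arm.get_state();print(w2g(s['eef_pos']),s['force'])
plan(g2w(-.070,.0305,.13),A-np.pi)
f=grab('scene');cv2.imwrite('pics/scene6.png',cv2.resize(f['img'][130:230,190:300,::-1],None,fx=6,fy=6,interpolation=cv2.INTER_CUBIC))
f=grab('wrist');cv2.imwrite('pics/wrist6.png',f['img'][:,:,::-1]);np.save('wp.npy',np.r_[s['eef_pos'],s['ee_rot']])
E
```

```text
t: 9.0
eef_pos: [0.48, 0.1239, 0.1903]
ee_rot: [3.141, 0.0, -3.019]
force: [-0.6, 0.2, -0.7]
width: 0.0004
[ 0.00583935 -0.1692001   0.19033906] [-0.56988469  0.20599756 -0.73698569]
t 9.0 shift [0.257 0.664 0.201] turn [ 0.     0.    -0.006]
```

View pics/scene6.png

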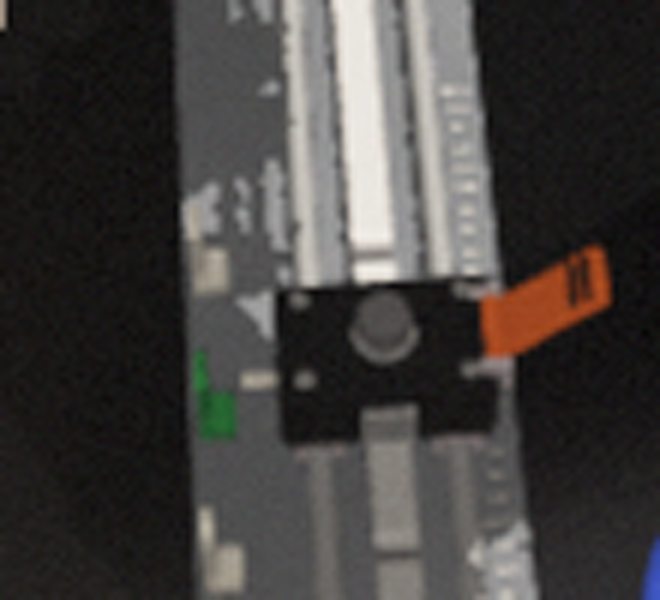

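View pics/wrist6.png

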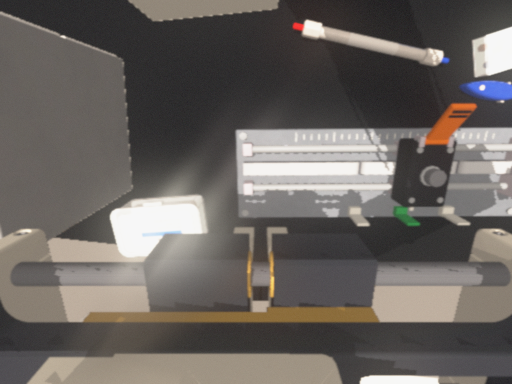

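```bash
python3 - <<'E'
from h import *
f=grab('scene')
def med(u,v,r=1):
    return np.mean([world(f,i,j) for i in range(u-r,u+r+1) for j in range(v-r,v+r+1)],0)
P=lambda u,v:(round(190+u/6),round(130+v/6))
k=med(*P(385,318));b=med(*P(320,350));b2=med(*P(440,340))
print('knob',w2g(k),'blk',w2g(b),w2g(b2))
print('knobtop-blk now',k[2]-(b[2]+b2[2])/2)
c=lambda u,v,z: w2g(world(f,190+(u+.5)/6-.5,130+(v+.5)/6-.5,z)).round(4)
print('ptr',c(243,380,.04))
f=np.load('scene.npz')
E
python3 - <<'E'
from h import *
f=arm.grab_frame('top');cv2.imwrite('pics/top6.png',cv2.resize(f['img'][130:230,200:400,::-1],None,fx=4,fy=4,interpolation=cv2.INTER_CUBIC));np.savez('top.npz',**f)
E
```

```text
knob [-0.00083817  0.0342332   0.08208892] blk [0.02360672 0.08612347 0.15093971] [-0.02021293  0.03639891  0.06657717]
knobtop-blk now -0.02666951992616709
ptr [0.0526 0.0305 0.04  ]
```

View pics/top6.png

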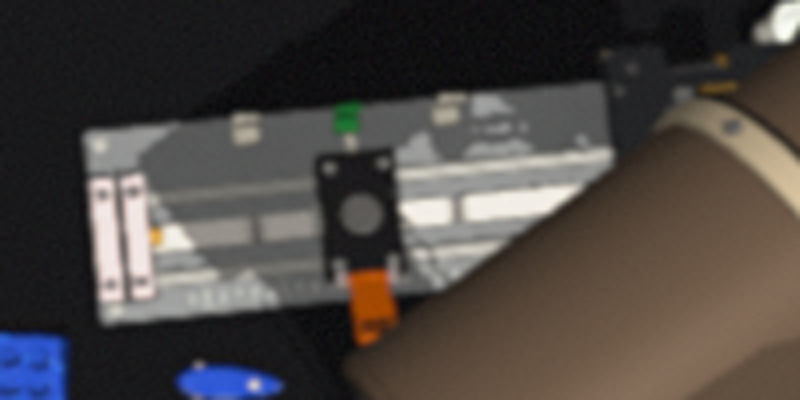

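```bash
python3 - <<'E'
from h import *
f=ld('top')
for u,v in((290,183),(283,195),(283,176),(298,190)):
    print(u,v,np.median([world(f,i,j)[2] for i in(u-1,u,u+1) for j in (v-1,v,v+1)]).round(4))
E
python3 -m inch '1 0.1 0.13 0 0 0 0; 1 0.2 0.25 0 0 0 0; 1 0.257 0.38 0 0 0 0; 1 0.257 0.52 0.05 0 0 0; 1 0.257 0.6 0.1 0 0 0; 1 0.257 0.665 0.2 0 0 0; 1 0.257 0.665 0.2 0 0 0; 1 0.257 0.665 0.2 0 0 0'
python3 - <<'E'
from h import *
s=arm.get_state();print(w2g(s['eef_pos']),s['force'])
plan(g2w(-.070,.0305,.105),A-np.pi)
f=grab('wrist');cv2.imwrite('pics/wrist7.png',f['img'][:,:,::-1])
f=grab('scene');cv2.imwrite('pics/scene7.png',cv2.resize(f['img'][130:230,190:320,::-1],None,fx=6,fy=6,interpolation=cv2.INTER_CUBIC))
E
```

```text
290 183 0.082
283 195 0.0675
283 176 0.0669
298 190 0.0674
t: 10.0
eef_pos: [0.3782, 0.3162, 0.1293]
ee_rot: [-3.139, -0.001, -3.013]
force: [0.1, -0.7, 0.5]
width: 0.0003
[-0.07042479  0.03457072  0.12927356] [ 0.08096123 -0.69932512  0.48822382]
t 10.0 shift [-0.002 -0.013  0.081] turn [-0.002 -0.001 -0.   ]
```

View pics/wrist7.png

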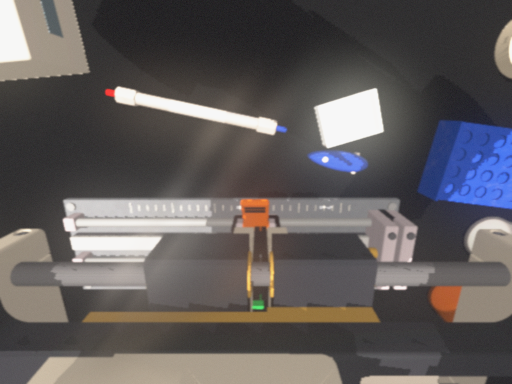

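View pics/scene7.png

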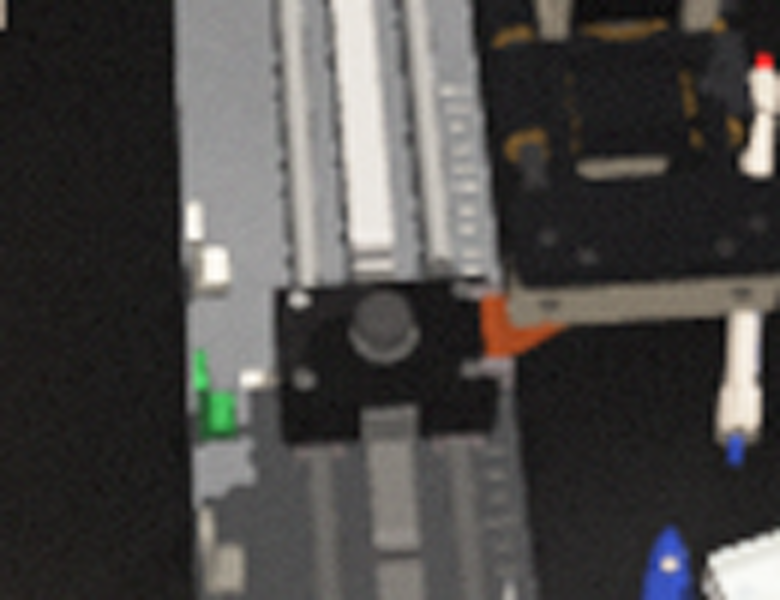

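```bash
python3 -m inch '1 0 -0.007 0.04 0 0 0; 1 0 -0.013 0.08 0 0 0; 1 0 -0.013 0.09 0 0 0; 1 0 -0.013 0.1 0 0 0; 1 0 -0.013 0.11 0 0 0; 1 0 -0.013 0.12 0 0 0; 1 0 -0.013 0.13 0 0 0; 1 0 -0.013 0.14 0 0 0; 1 0 -0.013 0.15 0 0 0'
python3 -m inch '1 0 0 0.01 0 0 0; 1 0 0 0.02 0 0 0; 1 0 0 0.03 0 0 0'
python3 - <<'E'
from h import *
s=arm.get_state();print(w2g(s['eef_pos']),s['force'])
E
```

```text
t: 11.0
eef_pos: [0.3794, 0.3121, 0.0848]
ee_rot: [3.142, 0.0, -3.015]
force: [-0.4, 0.1, -0.4]
width: 0.0004
t: 11.3
eef_pos: [0.3794, 0.3121, 0.0758]
ee_rot: [-3.142, -0.0, -3.015]
force: [-5.0, -0.5, 6.3]
width: 0.0005
[-0.06981622  0.03032431  0.0757888 ] [-5.01926632 -0.54124778  6.28430209]
```

```bash
python3 -m inch '1 0 0 0.007 0 0 0; 1 0 0 0.014 0 0 0; 1 0 0 0.02 0 0 0; 1 0 0 0.024 0 0 0'; python3 -m inch '1 0 0 0.003 0 0 0; 1 0 0 0.006 0 0 0; 1 0 0 0.009 0 0 0'
python3 - <<'E'
from h import *
s=arm.get_state();print(w2g(s['eef_pos']),s['force'])
f=grab('scene');cv2.imwrite('pics/scene8.png',cv2.resize(f['img'][130:230,190:320,::-1],None,fx=6,fy=6,interpolation=cv2.INTER_CUBIC))
E
```

```text
t: 11.7
eef_pos: [0.3796, 0.3123, 0.0687]
ee_rot: [3.141, 0.0, -3.015]
force: [-1.3, -0.2, 2.1]
width: 0.0004
t: 12.0
eef_pos: [0.3794, 0.3121, 0.066]
ee_rot: [3.142, 0.0, -3.015]
force: [-0.1, 0.1, 1.3]
width: 0.0005
[-0.06973803  0.03032766  0.06603381] [-0.07268971  0.10199585  1.2988152 ]
```

View pics/scene8.png

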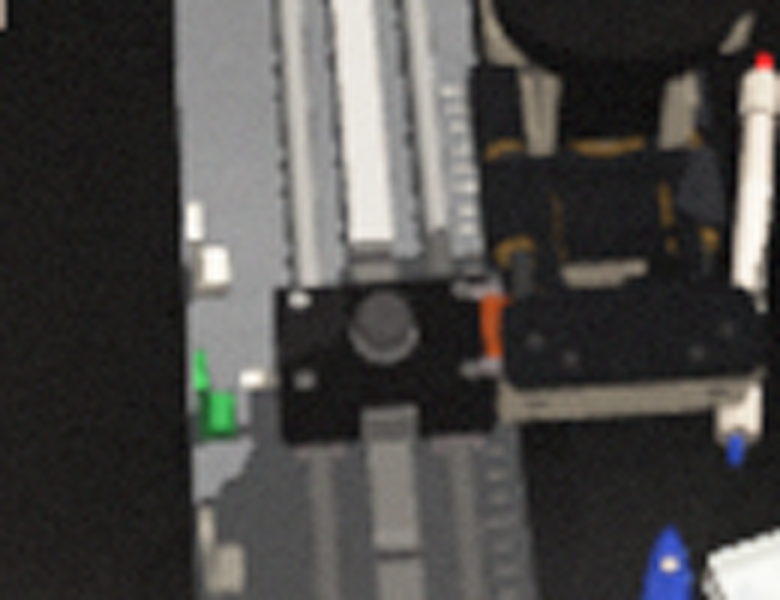

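Continue until a firm end stop is felt.

```bash
for i in 1; do python3 -m inch '1 0 0 0.003 0 0 0; 1 0 0 0.003 0 0 0'; done; python3 -m inch '1 0 0 0.003 0 0 0; 1 0 0 0.003 0 0 0'
```

```text
t: 12.25
eef_pos: [0.3794, 0.3121, 0.0651]
ee_rot: [-3.142, -0.0, -3.015]
force: [0.3, 0.7, 1.4]
width: 0.0007
t: 12.45
eef_pos: [0.3794, 0.3121, 0.0642]
ee_rot: [3.142, -0.0, -3.016]
force: [0.1, 0.1, 1.1]
width: 0.0005
```

```bash
python3 -m inch '1 0 0 0.003 0 0 0; 1 0 0 0.003 0 0 0';  python3 -m inch '1 0 0 0.003 0 0 0; 1 0 0 0.003 0 0 0'
```

```text
t: 12.65
eef_pos: [0.3793, 0.3121, 0.0633]
ee_rot: [-3.142, -0.0, -3.015]
force: [-0.8, 0.3, 2.1]
width: 0.0004
t: 12.85
eef_pos: [0.3794, 0.3121, 0.0624]
ee_rot: [-3.142, -0.0, -3.016]
force: [0.1, 0.6, 2.1]
width: 0.0006
```

```bash
python3 -m inch '1 0 0 0.003 0 0 0; 1 0 0 0.003 0 0 0'; python3 - <<'E'
from h import *
f=grab('wrist');cv2.imwrite('pics/wrist9.png',cv2.resize(f['img'][100:340,140:390,::-1],None,fx=2.4,fy=2.4,interpolation=cv2.INTER_CUBIC))
f=grab('top');cv2.imwrite('pics/top9.png',cv2.resize(f['img'][130:230,200:400,::-1],None,fx=4,fy=4,interpolation=cv2.INTER_CUBIC))
E
```

```text
t: 13.05
eef_pos: [0.3794, 0.312, 0.0615]
ee_rot: [-3.142, -0.0, -3.016]
force: [-0.7, 0.3, 1.0]
width: 0.0005
```

View pics/wrist9.png

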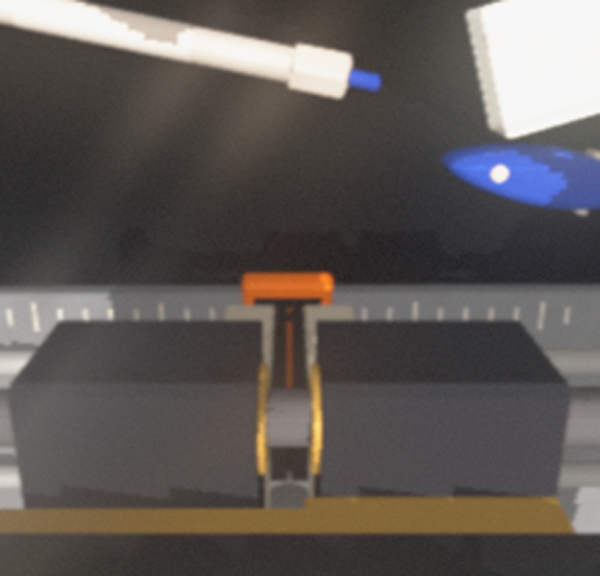

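View pics/top9.png

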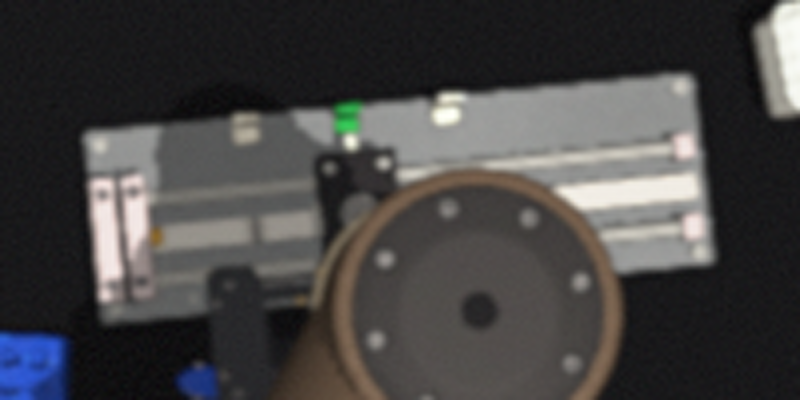

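```bash
python3 - <<'E'
from h import *
s=arm.get_state();f=arm.grab_frame('wrist');pose=np.r_[s['eef_pos'],s['ee_rot']]
print(s['force'],w2g(s['eef_pos']))
R=Ro.from_euler('xyz',pose[3:]).as_matrix();T=f['tool_from_camera'];r=f['range_z']
vv,uu=np.mgrid[0:384,0:512]
p=np.stack([(uu-f['cx'])/f['fx']*r,-(vv-f['cy'])/f['fy']*r,-r],-1)@T[:3,:3].T+T[:3,3];pw=p@R.T+pose[:3]
im=f['img'].astype(int);m=(im[...,0]>150)&(im[...,1]<130)&(im[...,2]<80)&(vv<235)
for v in range(205,262,3):
    u=261;print(v,u,w2g(pw[v,u]).round(4),im[v,u])
print('finger',[(v,u,w2g(pw[v,u]).round(4)) for v,u in((235,250),(235,272),(250,250),(290,262))])
f2=grab('scene')
for v in range(172,200,3):
  print([tuple(w2g(world(f2,u,v)).round(3)) for u in(271,273)],f2['img'][v,271])
E
```

```text
[-1.14580667  0.5311938   1.60671837] [-0.06985816  0.03025787  0.06148649]
205 261 [-0.064   0.0309 -0.0006] [47 38 37]
208 261 [-0.0604  0.0309 -0.0021] [50 39 41]
211 261 [-0.0574  0.0309 -0.0019] [50 45 42]
214 261 [-0.0878  0.0306  0.0833] [166  85  37]
217 261 [-0.0868  0.0306  0.0859] [209 104  41]
220 261 [-0.0847  0.0306  0.0856] [212 107  40]
223 261 [-0.0823  0.0306  0.0849] [178  88  40]
226 261 [-0.0798  0.0306  0.0839] [57 49 45]
229 261 [-0.0771  0.0306  0.0826] [91 61 46]
232 261 [-0.0744  0.0306  0.0814] [59 49 48]
235 261 [-0.0714  0.0306  0.0795] [94 59 39]
238 261 [-0.0683  0.0306  0.0778] [100  64  48]
241 261 [-0.0654  0.0306  0.0765] [97 61 44]
244 261 [-0.0627  0.0306  0.0756] [102  67  48]
247 261 [-0.0585  0.0306  0.0722] [101  67  50]
250 261 [-0.0797  0.0305  0.1148] [100  65  46]
253 261 [-0.0799  0.0305  0.1183] [100  65  47]
256 261 [-0.0801  0.0305  0.1215] [102  67  49]
259 261 [-0.08    0.0305  0.1243] [103  70  53]
finger [(235, 250, array([-0.0815,  0.0242,  0.1004])), (235, 272, array([-0.1087,  0.0342,  0.1564])), (250, 250, array([-0.0812,  0.02
[... 691 characters left out ...]
.107), np.float64(0.194))] [173  78  35]
[(np.float64(-0.038), np.float64(0.037), np.float64(0.066)), (np.float64(-0.03), np.float64(0.114), np.float64(0.195))] [143  66  34]
[(np.float64(-0.037), np.float64(0.045), np.float64(0.067)), (np.float64(-0.03), np.float64(0.12), np.float64(0.195))] [140 131 128]
[(np.float64(-0.036), np.float64(0.053), np.float64(0.067)), (np.float64(-0.03), np.float64(0.122), np.float64(0.188))] [23 25 23]
[(np.float64(-0.036), np.float64(0.056), np.float64(0.059)), (np.float64(-0.03), np.float64(0.125), np.float64(0.181))] [27 25 26]
[(np.float64(-0.037), np.float64(0.055), np.float64(0.045)), (np.float64(-0.031), np.float64(0.119), np.float64(0.16))] [20 18 19]
```

```bash
python3 - <<'E'
from h import *
s=arm.get_state();f=arm.grab_frame('wrist');np.savez('wristlow.npz',**f);pose=np.r_[s['eef_pos'],s['ee_rot']]
R=Ro.from_euler('xyz',pose[3:]).as_matrix();T=f['tool_from_camera'];r=f['range_z']
vv,uu=np.mgrid[0:384,0:512]
p=np.stack([(uu-f['cx'])/f['fx']*r,-(vv-f['cy'])/f['fy']*r,-r],-1)@T[:3,:3].T+T[:3,3]
for k,nm in((0,'toolx'),(1,'tooly'),(2,'toolz')):
    print(nm)
    for v in range(210,275,4): print(v,' '.join('%4d'%(1000*p[v,u,k]) for u in range(236,290,3)))
cv2.imwrite('pics/wrist10.png',cv2.resize(f['img'][200:310,210:315,::-1],None,fx=6,fy=5.4,interpolation=cv2.INTER_NEAREST))
E
```

```text
toolx
210  -11  -11  -11  -11  -11  -11  -11  -11  -11  -11  -11  -11  -11  -11  -11  -11  -11  -11
214  -15  -15   17   18   17   17   17   17   17   18   17   17   17   17  -14  -15  -15  -15
218  -19  -19   16   16   16   16   16   16   16   16   15   16   16   16   15  -19  -19  -19
222  -19  -19   13   13   13   13   13   13   13   13   13   13   13   13   12  -20  -19  -19
226  -24  -23    9    9   10   10   10   10   10   10   10   10   10   10    8  -23  -23  -24
230   11   11   11   11   11   11   10    9    6    9   10   11   11   11   11   11   11  -28
234   38   38   38   38   38   11    8   10   80    9   10   11   38   38   38   39   38   38
238   38   39   38   38   39   11   10    9    0    9    9   10   38   38   38   38   38   38
242   38   38   38   38   38    9   10   10   -5    9   10    8   36   39   39   38   38   38
246   38   38   38   38   38    6    9   10   -9    9   10    6   35   38   39   38   38   38
250   39   38   38   38   37   11    9    9   10    9    9   11   34   38   39   39   38   38
254   38   37   38   38   36   35    9   10   10    9    9  
[... 3011 characters left out ...]
48  -49  -42  -97 -102 -103 -102 -102 -102
250 -106 -105 -105 -105 -103  -56  -52  -53  -53  -53  -53  -56  -97 -105 -105 -105 -105 -104
254 -107 -106 -107 -107 -104 -101  -56  -57  -58  -56  -57  -60 -101 -107 -107 -107 -108 -108
258 -109 -110 -110 -110 -105 -103  -62  -60  -61  -62  -61  -63 -104 -180 -110 -110 -110 -110
262 -111 -111 -111 -112 -106 -104 -101 -101 -101 -101 -100 -101 -106 -111 -111 -111 -111 -112
266 -111 -112 -112 -112 -107 -104 -104 -103 -103 -102 -102 -103 -106 -111 -111 -112 -112 -112
270 -112 -113 -112 -111 -107 -104 -103 -104 -105 -105 -105 -104 -107 -111 -112 -112 -111 -111
274 -112 -112 -112 -111 -109 -105 -105 -104 -105 -105 -106 -105 -108 -111 -111 -111 -112 -112
```

View pics/wrist10.png

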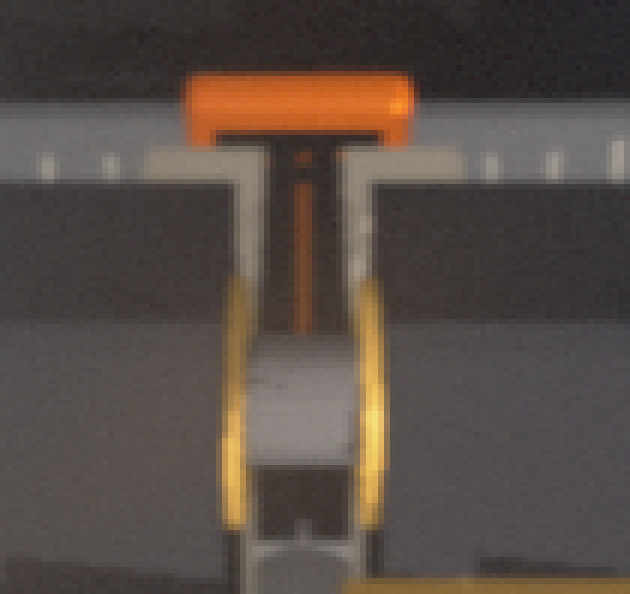

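```bash
python3 -m inch '1 0 0 0.005 0 0 0; 1 0 0 0.01 0 0 0; 1 0 0 0.015 0 0 0; 1 0 0 0.02 0 0 0'; python3 -m inch '1 0 0 0.005 0 0 0; 1 0 0 0.01 0 0 0'
python3 - <<'E'
from h import *
s=arm.get_state();print(w2g(s['eef_pos']),s['force'])
f=arm.grab_frame('wrist');cv2.imwrite('pics/wrist11.png',cv2.resize(f['img'][200:310,210:315,::-1],None,fx=6,fy=5.4,interpolation=cv2.INTER_NEAREST))
pose=np.r_[s['eef_pos'],s['ee_rot']]
R=Ro.from_euler('xyz',pose[3:]).as_matrix();T=f['tool_from_camera'];r=f['range_z']
vv,uu=np.mgrid[0:384,0:512]
p=np.stack([(uu-f['cx'])/f['fx']*r,-(vv-f['cy'])/f['fy']*r,-r],-1)@T[:3,:3].T+T[:3,3]
for v in range(206,240,2): print(v,(p[v,[245,261,277]][:,[0,2]]*1000).round().tolist(),f['img'][v,245])
E
```

```text
t: 13.7
eef_pos: [0.3793, 0.312, 0.0554]
ee_rot: [-3.141, -0.0, -3.015]
force: [-0.9, 0.4, 2.1]
width: 0.0001
t: 13.9
eef_pos: [0.3793, 0.312, 0.0524]
ee_rot: [-3.141, -0.0, -3.015]
force: [-0.6, 0.3, 2.1]
width: 0.0003
[-0.06987738  0.03022599  0.05238326] [-0.60781981  0.32128469  2.07001053]
206 [[-4.0, 55.0], [-4.0, 54.0], [-4.0, 54.0]] [54 45 40]
208 [[-6.0, 55.0], [-6.0, 54.0], [-6.0, 54.0]] [97 57 42]
210 [[21.0, -22.0], [21.0, -22.0], [21.0, -22.0]] [176  89  37]
212 [[20.0, -24.0], [20.0, -25.0], [20.0, -24.0]] [198  98  40]
214 [[81.0, -181.0], [19.0, -25.0], [19.0, -25.0]] [204 102  41]
216 [[18.0, -24.0], [18.0, -25.0], [17.0, -23.0]] [198  96  35]
218 [[17.0, -25.0], [16.0, -25.0], [16.0, -24.0]] [185  91  40]
220 [[14.0, -23.0], [15.0, -24.0], [15.0, -23.0]] [136  73  45]
222 [[13.0, -23.0], [14.0, -25.0], [13.0, -22.0]] [157  81  44]
224 [[12.0, -23.0], [12.0, -23.0], [11.0, -22.0]] [191  96  37]
226 [[10.0, -23.0], [10.0, -22.0], [10.0, -22.0]] [170  97  61]
228 [[12.0, -29.0], [9.0, -23.0], [12.0, -30.0]] [141 126 111]
230 [[11.0, -30.0], [7.0, -22.0], [11.0, -31.0]] [142 129 114]
232 [[12.0, -35.0], [6.0, -22.0], [11.0, -34.0]] [132 122 107]
234 [[39.0, -94.0], [3.0, -20.0], [39.0, -94.0]] [75 66 62]
236 [[39.0, -96.0], [2.0, -20.0], [39.0, -96.0]] [64 53 53]
238 [[39.0, -98.0], [-0.0, -19.0], [39.0, -97.0]] [65 53 50]
```

View pics/wrist11.png

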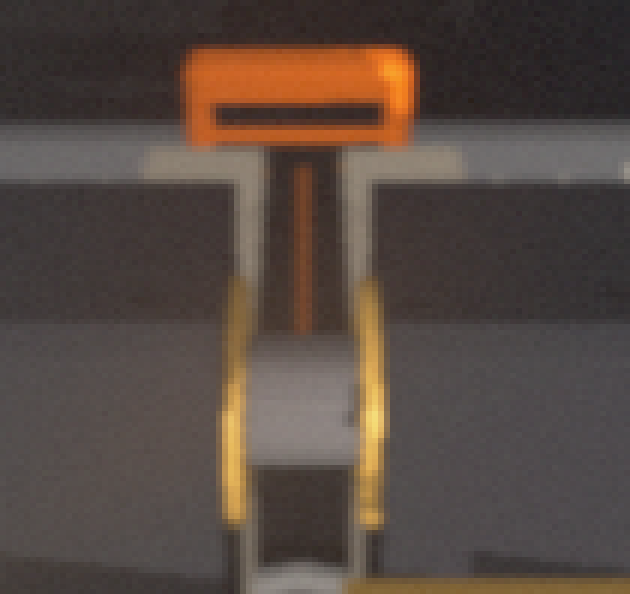

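```bash
python3 -m inch '1 0 0 0.005 0 0 0; 1 0 0 0.01 0 0 0; 1 0 0 0.015 0 0 0';python3 -m inch '1 0 0 0.005 0 0 0; 1 0 0 0.005 0 0 0';python3 -m inch '1 0 0 0.004 0 0 0; 1 0 0 0.004 0 0 0'
```

```text
t: 14.25
eef_pos: [0.3793, 0.312, 0.0479]
ee_rot: [-3.142, -0.0, -3.016]
force: [-1.4, -0.1, 2.4]
width: 0.0007
t: 14.45
eef_pos: [0.3793, 0.312, 0.0463]
ee_rot: [-3.141, -0.0, -3.016]
force: [0.3, -0.4, -0.2]
width: 0.0003
t: 14.65
eef_pos: [0.3793, 0.312, 0.0452]
ee_rot: [-3.141, -0.0, -3.016]
force: [-0.3, -0.0, 1.6]
width: 0.0001
```

```bash
python3 -m inch '1 0 0 0.003 0 0 0; 1 0 0 0.003 0 0 0';python3 -m inch '1 0 0 0.003 0 0 0; 1 0 0 0.003 0 0 0'
python3 - <<'E'
from h import *
s=arm.get_state();print(w2g(s['eef_pos']),s['force'])
f=arm.grab_frame('wrist')
pose=np.r_[s['eef_pos'],s['ee_rot']]
R=Ro.from_euler('xyz',pose[3:]).as_matrix();T=f['tool_from_camera'];r=f['range_z']
vv,uu=np.mgrid[0:384,0:512]
p=np.stack([(uu-f['cx'])/f['fx']*r,-(vv-f['cy'])/f['fy']*r,-r],-1)@T[:3,:3].T+T[:3,3]
for v in range(206,246,3): print(v,(p[v,[245,261,277]][:,[0,2]]*1000).round().tolist())
E
```

```text
t: 14.85
eef_pos: [0.3793, 0.3121, 0.0444]
ee_rot: [-3.142, -0.0, -3.016]
force: [-1.3, -0.8, 1.2]
width: 0.0005
t: 15.05
eef_pos: [0.3793, 0.3121, 0.0435]
ee_rot: [-3.142, -0.0, -3.016]
force: [-1.1, -0.2, 0.9]
width: 0.0002
[-0.06984515  0.03026588  0.04346762] [-1.13189553 -0.23528358  0.90880007]
206 [[23.0, -20.0], [23.0, -20.0], [22.0, -18.0]]
209 [[21.0, -22.0], [21.0, -22.0], [21.0, -22.0]]
212 [[19.0, -22.0], [19.0, -22.0], [19.0, -22.0]]
215 [[18.0, -23.0], [18.0, -24.0], [17.0, -22.0]]
218 [[15.0, -22.0], [16.0, -24.0], [15.0, -22.0]]
221 [[14.0, -23.0], [14.0, -23.0], [13.0, -22.0]]
224 [[12.0, -23.0], [11.0, -22.0], [11.0, -21.0]]
227 [[11.0, -27.0], [9.0, -22.0], [11.0, -27.0]]
230 [[12.0, -32.0], [7.0, -22.0], [12.0, -32.0]]
233 [[12.0, -36.0], [5.0, -22.0], [11.0, -36.0]]
236 [[39.0, -96.0], [3.0, -22.0], [39.0, -96.0]]
239 [[39.0, -99.0], [0.0, -22.0], [39.0, -98.0]]
242 [[39.0, -100.0], [-2.0, -22.0], [39.0, -101.0]]
245 [[39.0, -102.0], [-3.0, -23.0], [39.0, -103.0]]
```

```bash
python3 -m inch '1 0 0 0.003 0 0 0; 1 0 0 0.003 0 0 0';python3 -m inch '1 0 0 0.003 0 0 0; 1 0 0 0.003 0 0 0'
```

```text
t: 15.3
eef_pos: [0.3794, 0.3121, 0.0426]
ee_rot: [-3.142, -0.0, -3.015]
force: [-0.1, -0.1, 0.5]
width: 0.0008
t: 15.5
eef_pos: [0.3794, 0.3121, 0.0421]
ee_rot: [3.142, 0.0, -3.015]
force: [-3.0, -1.4, 5.6]
width: 0.0001
```

```bash
python3 -m inch '1 0 0 0.003 0 0 0; 1 0 0 0.003 0 0 0'; python3 -m inch '1 0 0 0.002 0 0 0; 1 0 0 0.002 0 0 0'
```

```text
t: 15.7
eef_pos: [0.3794, 0.3121, 0.0418]
ee_rot: [3.142, 0.0, -3.015]
force: [-5.0, -2.8, 13.4]
width: 0.0003
t: 15.9
eef_pos: [0.3795, 0.3122, 0.0417]
ee_rot: [3.141, 0.001, -3.015]
force: [-8.2, -3.6, 19.4]
width: 0.0002
```

```bash
python3 -m inch '1 0 0 -0.01 0 0 0; 1 0 0 -0.03 0 0 0; 1 0 0 -0.1 0 0 0; 1 0 0 -0.25 0 0 0; 1 0 0 -0.4 0 0 0; 1 0 0 -0.55 0 0 0; 1 0 -0.14 -0.6 0 0 0; 1 0 -0.28 -0.6 0 0 0; 1 0 -0.42 -0.6 0 0 0; 1 0 -0.56 -0.6 0 0 0; 1 0 -0.7 -0.6 0 0 0; 1 0 -0.7 -0.6 0 0 0'
python3 - <<'E'
from h import *
s=arm.get_state();print(w2g(s['eef_pos']),s['force'],s['t'])
f=grab('scene');cv2.imwrite('pics/scene12.png',cv2.resize(f['img'][80:300,180:330,::-1],None,fx=2.7,fy=2.7,interpolation=cv2.INTER_CUBIC))
f=grab('top');cv2.imwrite('pics/top12.png',cv2.resize(f['img'][130:230,200:400,::-1],None,fx=4,fy=4,interpolation=cv2.INTER_CUBIC))
E
```

```text
t: 17.1
eef_pos: [0.4055, 0.1001, 0.2205]
ee_rot: [-3.141, 0.0, -3.019]
force: [-0.6, 0.2, -0.4]
width: 0.0007
[-0.07109836 -0.18329754  0.22050615] [-0.5501688   0.23690398 -0.40967643] 17.1
```

View pics/scene12.png

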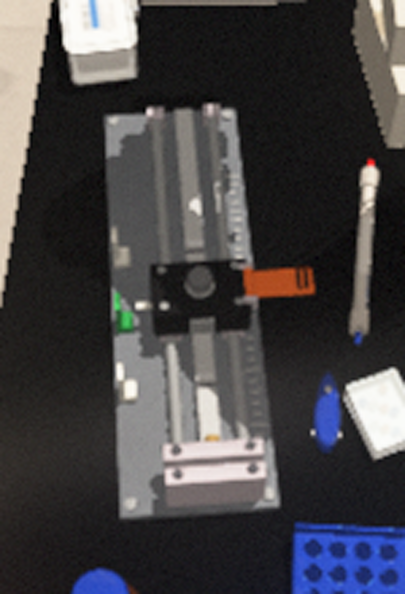

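View pics/top12.png

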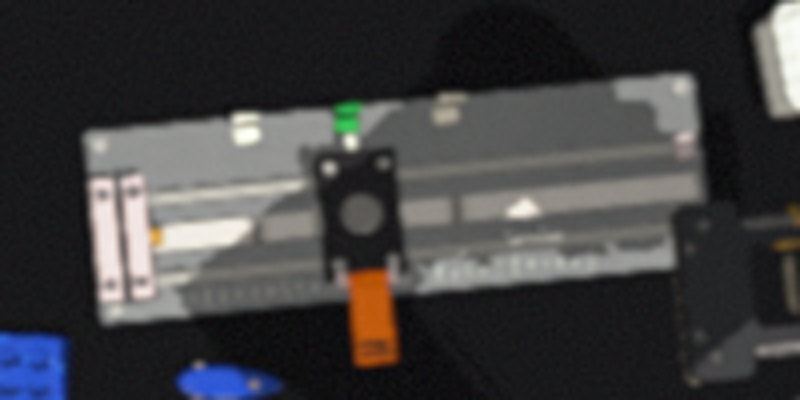

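```bash
python3 - <<'E'
from h import *
f=ld('top')
def z(u,v): return w2g(np.median([world(f,i,j) for i in(u-1,u,u+1) for j in (v-1,v,v+1)],0)).round(4)
print('knob',z(290,183),'blk',z(283,195))
for u,v in((292,200),(293,206),(293,212),(294,218)): print('lever',z(u,v))
g=ld('scene');c=lambda u,v,zz: w2g(world(g,180+(u+.5)/2.7-.5,80+(v+.5)/2.7-.5,zz)).round(4)
print('ptr',c(135,306,.04))
for u,v in((255,283),(275,282),(300,281)): print('lever s',w2g(world(g,180+u/2.7,80+v/2.7)).round(4))
E
```

```text
knob [-0.0008  0.0297  0.0813] blk [-0.0276  0.0488  0.0683]
lever [-0.0419  0.0279  0.0679]
lever [-0.0568  0.0271  0.0663]
lever [-0.0714  0.0284  0.065 ]
lever [-0.0863  0.0278  0.0662]
ptr [0.0535 0.0307 0.04  ]
lever s [-0.0454  0.0332  0.0674]
lever s [-0.0617  0.0329  0.0664]
lever s [-0.0822  0.0324  0.0647]
```

Lever flat, plunger dropped, index at the green flag, hand clear.

```bash
python3 -m inch '1 0 0 0 0 0 0; 1 0 0 0 0 0 0'; python3 -c "
from station import arm
print(arm.job_done())"
```

```text
t: 17.4
eef_pos: [0.4059, 0.1046, 0.2202]
ee_rot: [-3.142, -0.0, -3.014]
force: [-0.1, 0.4, 0.7]
width: 0.0004
the job is handed in; nothing more can be done
None
```

The stop is in the notch beside the green flag, which is the middle one, and the lock lever is pressed flat. The job was handed in at about 17.4 s of the 53 s allowed. I pushed the stop with the shut fingertips past the first notch until the push force dropped at the green one. I then backed off and pressed the lever down to its hard limit, feeling about 19 N.

Last checks, with the hand clear at z 0.22 m and only noise on the force reading:
- **Stop position:** the index pointer is at gauge y +30.7 mm; the notch is at +30 mm.
- **Plunger:** the knob top reads 81–82 mm, against 87 mm in the same camera before the push. That fits the plunger having dropped.
- **Lever:** the upper face reads 65–68 mm along its length, so it is flat.
- **Other objects:** the robot never touched the bottles, cutter or column. In the final close-up pictures the cutter and column look undisturbed; I did not measure their positions, and the bottles are mostly outside those crops.

Two readings disagreed:
- **Fingertips:** the shut fingertips reach about 20 mm less far than the stated TCP. The lever was flat at a TCP height of 42 mm instead of 66 mm. The push on the stop was therefore at about 60 mm, near the top of its rear face, rather than 40 mm.
- **Knob position:** an early wrist-camera reading of the knob was about 8 mm off the other two cameras, and I did not use it.

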